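# Book in the tray's parts on the check-off board

## Task

Book in the three engine parts that stand in the three-bay tray: on the check-off board press the key of each one fully home so that it stays down, one after another in the order of the bays, starting at the tray's red end. Each key stands in front of a sample of its part; leave up the key of the part that is not in the tray, and do not pick up or shift any part or tool.

Things in the scene. Friction and masses are not known exactly. Their poses are not given: they have to be found in the camera images.
- board: fixed wooden board 165 x 345 x 8 mm (x, y, z) on the table, origin at the centre of its underside; x points away from the robot, y along its length. Four stations stand on it in a row, 80 mm apart along y, their order differing from run to run: at the near side a key, 82 mm behind it (board +x) a fixed sample of the part it stands for, top at most 70 mm above the table
- tray: fixed aluminium frame without a floor, 3 bays in a row along its y, each about 77 mm square inside, walls 18 mm high; one end (+y) carries a red bar, 22 mm high. Origin at the centre, table height. It may be turned any way round
- bay_1 (a point): centre, at table height, of the first bay of the tray counted from the red end
- bay_2 (a point): centre, at table height, of the second bay of the tray counted from the red end
- bay_3 (a point): centre, at table height, of the third bay of the tray counted from the red end
- piston: loose part: grey metal piston like a cup, diameter 61, 53 mm high; origin at the centre of its underside. It stands either in a bay of the tray or, if it is the spare one of the four, outside the tray on the table
- bearing: loose part: bright ball bearing, flat ring, diameter 52, 15 mm high; origin at the centre of its underside. It stands either in a bay of the tray or, if it is the spare one of the four, outside the tray on the table
- spring: loose part: black coil spring standing upright, diameter 32, 45 mm high; origin at the centre of its underside. It stands either in a bay of the tray or, if it is the spare one of the four, outside the tray on the table
- gear: loose part: dark, slightly rusty toothed gear, diameter 48, 20 mm high; origin at the centre of its underside. It stands either in a bay of the tray or, if it is the spare one of the four, outside the tray on the table
- top_piston (a point): centre of the top face of the white key for the piston (30 mm diameter, in front of the fixed sample of that part, on a dark block 46 x 50 mm whose collar tops out 48 mm above the table); moves with the key; about 62 mm above the table when the key is up, 50 mm when fully home
- key_piston (a joint): how far the piston key is pushed down, in m: 0 up, 0.012 at its stop (starts at 0 to 0.002). It slides straight down against about 3.5 N of friction, has no spring, and stays where it is left
- top_bearing (a point): centre of the top face of the white key for the bearing (30 mm diameter, in front of the fixed sample of that part, on a dark block 46 x 50 mm whose collar tops out 48 mm above the table); moves with the key; about 62 mm above the table when the key is up, 50 mm when fully home
- key_bearing (a joint): how far the bearing key is pushed down, in m: 0 up, 0.012 at its stop (starts at 0 to 0.002). It slides straight down against about 3.5 N of friction, has no spring, and stays where it is left
- top_spring (a point): centre of the top face of the white key for the spring (30 mm diameter, in front of the fixed sample of that part, on a dark block 46 x 50 mm whose collar tops out 48 mm above the table); moves with the key; about 62 mm above the table when the key is up, 50 mm when fully home
- key_spring (a joint): how far the spring key is pushed down, in m: 0 up, 0.012 at its stop (starts at 0 to 0.002). It slides straight down against about 3.5 N of friction, has no spring, and stays where it is left
- top_gear (a point): centre of the top face of the white key for the gear (30 mm diameter, in front of the fixed sample of that part, on a dark block 46 x 50 mm whose collar tops out 48 mm above the table); moves with the key; about 62 mm above the table when the key is up, 50 mm when fully home
- key_gear (a joint): how far the gear key is pushed down, in m: 0 up, 0.012 at its stop (starts at 0 to 0.002). It slides straight down against about 3.5 N of friction, has no spring, and stays where it is left
- grease_tin: bystander: yellow and black round tin, diameter 68, 60 mm high; origin at the centre of its underside
- wood_block: bystander: softwood block, 45 x 120 x 38 mm, lying flat; origin at the centre of its underside
Not all that is in view belongs to the job. What is shaped like the gear but purple is not meant.

How it is judged (in metres and radians):
On the way, in this order (a step that is already met when the one before it is completed fails the run):
1. the key of the part in the first bay from the red end is fully home (((horizontal distance between piston and bay_1 below 0.025 m and value of joint key_piston above 0.0095 m) or (horizontal distance between bearing and bay_1 below 0.025 m and value of joint key_bearing above 0.0095 m) or (horizontal distance between spring and bay_1 below 0.025 m and value of joint key_spring above 0.0095 m) or (horizontal distance between gear and bay_1 below 0.025 m and value of joint key_gear above 0.0095 m))), for 0.1 s.
2. the key of the part in the second bay from the red end is fully home (((horizontal distance between piston and bay_2 below 0.025 m and value of joint key_piston above 0.0095 m) or (horizontal distance between bearing and bay_2 below 0.025 m and value of joint key_bearing above 0.0095 m) or (horizontal distance between spring and bay_2 below 0.025 m and value of joint key_spring above 0.0095 m) or (horizontal distance between gear and bay_2 below 0.025 m and value of joint key_gear above 0.0095 m))), for 0.1 s.
3. the key of the part in the third bay from the red end is fully home (((horizontal distance between piston and bay_3 below 0.025 m and value of joint key_piston above 0.0095 m) or (horizontal distance between bearing and bay_3 below 0.025 m and value of joint key_bearing above 0.0095 m) or (horizontal distance between spring and bay_3 below 0.025 m and value of joint key_spring above 0.0095 m) or (horizontal distance between gear and bay_3 below 0.025 m and value of joint key_gear above 0.0095 m))), for 0.1 s.
At the end, for the whole second after the job is handed in: the keys of the three parts in the tray are pushed down at least 9.5 of their 12 mm, the fourth key is down by less than 4 mm, and the parts are at rest where they stood (((horizontal distance between piston and bay_1 below 0.025 m and value of joint key_piston above 0.0095 m) or (horizontal distance between bearing and bay_1 below 0.025 m and value of joint key_bearing above 0.0095 m) or (horizontal distance between spring and bay_1 below 0.025 m and value of joint key_spring above 0.0095 m) or (horizontal distance between gear and bay_1 below 0.025 m and value of joint key_gear above 0.0095 m)) and ((horizontal distance between piston and bay_2 below 0.025 m and value of joint key_piston above 0.0095 m) or (horizontal distance between bearing and bay_2 below 0.025 m and value of joint key_bearing above 0.0095 m) or (horizontal distance between spring and bay_2 below 0.025 m and value of joint key_spring above 0.0095 m) or (horizontal distance between gear and bay_2 below 0.025 m and value of joint key_gear above 0.0095 m)) and ((horizontal distance between piston and bay_3 below 0.025 m and value of joint key_piston above 0.0095 m) or (horizontal distance between bearing and bay_3 below 0.025 m and value of joint key_bearing above 0.0095 m) or (horizontal distance between spring and bay_3 below 0.025 m and value of joint key_spring above 0.0095 m) or (horizontal distance between gear and bay_3 below 0.025 m and value of joint key_gear above 0.0095 m)) and (not (not (horizontal distance between piston and bay_1 below 0.025 m) and not (horizontal distance between piston and bay_2 below 0.025 m) and not (horizontal distance between piston and bay_3 below 0.025 m)) or value of joint key_piston below 0.004 m) and (not (not (horizontal distance between bearing and bay_1 below 0.025 m) and not (horizontal distance between bearing and bay_2 below 0.025 m) and not (horizontal distance between bearing and bay_3 below 0.025 m)) or value of joint key_bearing below 0.004 m) and (not (not (horizontal distance between spring and bay_1 below 0.025 m) and not (horizontal distance between spring and bay_2 below 0.025 m) and not (horizontal distance between spring and bay_3 below 0.025 m)) or value of joint key_spring below 0.004 m) and (not (not (horizontal distance between gear and bay_1 below 0.025 m) and not (horizontal distance between gear and bay_2 below 0.025 m) and not (horizontal distance between gear and bay_3 below 0.025 m)) or value of joint key_gear below 0.004 m) and linear speed of each of piston, bearing, spring, gear below 0.02 m/s); the robot touches nothing.
It fails at once if the key of the part in the second bay is pressed (over 4 mm) before the first bay's key is home (((horizontal distance between piston and bay_2 below 0.025 m and value of joint key_piston above 0.004 m) or (horizontal distance between bearing and bay_2 below 0.025 m and value of joint key_bearing above 0.004 m) or (horizontal distance between spring and bay_2 below 0.025 m and value of joint key_spring above 0.004 m) or (horizontal distance between gear and bay_2 below 0.025 m and value of joint key_gear above 0.004 m)) and not ((horizontal distance between piston and bay_1 below 0.025 m and value of joint key_piston above 0.0095 m) or (horizontal distance between bearing and bay_1 below 0.025 m and value of joint key_bearing above 0.0095 m) or (horizontal distance between spring and bay_1 below 0.025 m and value of joint key_spring above 0.0095 m) or (horizontal distance between gear and bay_1 below 0.025 m and value of joint key_gear above 0.0095 m))).
It fails at once if the key of the part in the third bay is pressed (over 4 mm) before the second bay's key is home (((horizontal distance between piston and bay_3 below 0.025 m and value of joint key_piston above 0.004 m) or (horizontal distance between bearing and bay_3 below 0.025 m and value of joint key_bearing above 0.004 m) or (horizontal distance between spring and bay_3 below 0.025 m and value of joint key_spring above 0.004 m) or (horizontal distance between gear and bay_3 below 0.025 m and value of joint key_gear above 0.004 m)) and not ((horizontal distance between piston and bay_2 below 0.025 m and value of joint key_piston above 0.0095 m) or (horizontal distance between bearing and bay_2 below 0.025 m and value of joint key_bearing above 0.0095 m) or (horizontal distance between spring and bay_2 below 0.025 m and value of joint key_spring above 0.0095 m) or (horizontal distance between gear and bay_2 below 0.025 m and value of joint key_gear above 0.0095 m))).
It fails at once if the key of the part that is not in the tray is pressed (over 4 mm) (((not (horizontal distance between piston and bay_1 below 0.025 m) and not (horizontal distance between piston and bay_2 below 0.025 m) and not (horizontal distance between piston and bay_3 below 0.025 m)) and value of joint key_piston above 0.004 m) or ((not (horizontal distance between bearing and bay_1 below 0.025 m) and not (horizontal distance between bearing and bay_2 below 0.025 m) and not (horizontal distance between bearing and bay_3 below 0.025 m)) and value of joint key_bearing above 0.004 m) or ((not (horizontal distance between spring and bay_1 below 0.025 m) and not (horizontal distance between spring and bay_2 below 0.025 m) and not (horizontal distance between spring and bay_3 below 0.025 m)) and value of joint key_spring above 0.004 m) or ((not (horizontal distance between gear and bay_1 below 0.025 m) and not (horizontal distance between gear and bay_2 below 0.025 m) and not (horizontal distance between gear and bay_3 below 0.025 m)) and value of joint key_gear above 0.004 m)).
It fails at once if one of the four loose parts is lifted or shifted by more than 10 mm (distance of any of piston, bearing, spring, gear from where it was at the start of the episode above 0.01 m).
It fails at once if a bystander is lifted or shifted by more than 15 mm (distance of any of grease_tin, wood_block from where it was at the start of the episode above 0.015 m).
It also fails if it takes over 38 s, if anything falls off the work surface, if the arm or the gripper's body presses on something with over 40 N, if the wrist force passes 120 N, or if a joint passes its speed limit or range.

## Robot

A 6-joint arm with a two-finger parallel gripper is mounted at the origin on a cart in front of the work surface, level with it; the furniture and walls round the work are solid. World frame = base frame: x ahead of the robot, y to its left, z up, the work surface at z = 0. Lengths are in mm, angles in degrees, forces in N, time in s.
With the tool pointing down it reaches from about 350 to 850 mm from the base axis. Payload 8.1 kg.
Tool frame: the origin (TCP) lies between the finger pads; the fingertips stand 8 mm ahead of it and the grasp point (between the pads) lies 11 mm behind it (r.tip_extent is the distance from the TCP to the fingertips, in mm); z points along the fingers, y is the direction in which the jaws open and shut (so a half turn about z gives the same grasp; the last joint's range is limited). The gripper opens to 85 mm and grips with 20 to 120 N. Pads are 22 mm wide; open, the fingers measure 114 mm over their backs; the gripper's body (76 mm by 85 mm) begins 54 mm behind the grasp point. The pads swing forward as they close: fully open they stand 13 mm farther back than shut.
Start: joints at [-78.461, 7.471, 85.268, -0, 87.261, -4.893], TCP at [169.751, -575.491, 239.292] pointing down, gripper open.
Joint ranges: [-169.43, 169.43], [-51.17, 129.36], [1.28, 143.12], [-76.62, 256.62], [0, 156.53], [-152.29, 152.29]. Speed limits (degrees/s): [136.94, 136.94, 159.86, 180, 180, 180].

## Interface

Orientations are given as [roll, pitch, yaw] about the fixed x, y, z axes, in that order (R = Rz(yaw) Ry(pitch) Rx(roll)).
In Python, from bench import sensors, viewer, hand_in, r gives the robot as it stands. The module is installed in compiled form; this text tells all that it offers.
- The arm moves only by the tool move_arm, never from a script. Its argument "rows" is a list that holds one entry, the list of rows, each a list of 6 numbers: the shift along the tool's x, y, z in m, then the turn, a rotation vector about the tool's x, y, z in degrees. In form: [[[tx, ty, tz, rx, ry, rz], ...]]. A call has 1 to 20 rows; each row is the pose to reach, as a shift and turn from the pose commanded when the call began, along the tool's axes at that moment; what a row does not reach only later rows make up. A row lasts 1/10 s, in which the tool goes at most 50 mm and 8.59 degrees, less where a joint would pass 70% of its speed; a pose out of reach is approached as far as the arm can. A call with a gripper value outside its range is refused whole. "grip" is the opening, from 0 (shut) to 1 (fully open), set as the call begins (left out, the last holds). The fingers move at their own pace and stop on an object; "newtons" is the grip in N (left out, the last holds). Time passes only in rows, so rows that repeat a pose let the fingers close. It gives the time, the measured TCP pose, the force and the opening at its end, in the units of the state.
- sensors.sense(): the state, without advancing time (a new reading comes with each control period).
- viewer.snapshot(name): name is "scene" or "top" or "wrist"; returns a dict with "color" (384x512x3 uint8, red, green, blue), "camera_matrix" (3x3 intrinsics, pixels), "R" (3x3) and "t" (3): a world point X has camera coordinates R X + t. Camera axes: x right, y down, z forward; pixel columns grow to the right and rows downward; lengths in mm; the calibration is good to about 2 mm. The wrist camera is an equidistant fisheye: a pixel r from the principal point sees the ray r / f radians off the axis. A picture is of the moment at which its call begins. There is no depth.
- hand_in(): hands the job in, once; it reports no verdict.
The state is a dict: "time": time; "joint_pos": joint angles; "qd": joint speeds; "joint_efforts": joint torques, N m; "tool_pos": TCP position; "tcp_rot": TCP orientation; "ft_force": force on the tool from outside, world axes, zero at the start; "wrist_torque": the same for the moment, N m; "finger_gap": finger opening in mm.
Only numpy, scipy, OpenCV 4.12 (cv2) and the standard library are available. Lean on these libraries where they do the work, as an engineer would, in place of code of your own. Each camera call takes 0.05 s, during which the arm holds its last target.

## Working session

There is one attempt and no reset: what is moved stays moved. The work goes in short steps, Python scripts to look and compute and a tool call to move; the robot and the scene stay as the last step left them, time stands still between calls to the robot, and variables do not carry over. Pictures are saved under pics/ and viewed, and the job is handed in when it is done.

Besides the shell and the picture viewer there is one more tool, called after ">>>" by a JSON object that holds its "fn" and its "kwargs", one argument or row to a line. move_arm: Moves the arm, as the interface text tells. Its arguments: {"type":"object","properties":{"rows":{"type":"array","items":{"type":"array","items":{"type":"array","items":{"type":"number"}}}},"grip":{"type":"number"},"newtons":{"type":"number"}},"required":["rows"]}

```bash
mkdir -p pics; python3 - <<'E'
from bench import sensors, viewer, r
import cv2,pickle
s=sensors.sense(); print({k:s[k] for k in('time','tool_pos','tcp_rot','ft_force','finger_gap')}, r.tip_extent)
d={}
for n in('scene','top','wrist'):
    c=viewer.snapshot(n); d[n]=c; cv2.imwrite(f'pics/{n}0.png',c['color'][:,:,::-1])
    print(n,c['camera_matrix'],c['R'],c['t'])
pickle.dump(d,open('d0.pkl','wb'))
E
```

```text
{'time': 0.0, 'tool_pos': array([ 169.64264597, -574.95554881,  238.23086561]), 'tcp_rot': array([-1.79894700e+02, -9.49434861e-03,  1.64315935e+01]), 'ft_force': array([0.09865437, 0.21401515, 0.08696084]), 'finger_gap': 85.3701931112328} 8.0
scene [[428.56544278   0.         257.85011609]
 [  0.         428.56544278 190.50912157]
 [  0.           0.           1.        ]] [[-0.99613519  0.08732633  0.00942312]
 [ 0.05516318  0.70549227 -0.70656754]
 [-0.06834989 -0.70331698 -0.70758287]] [ 531.41337042  -67.7227505  1611.53563431]
top [[421.06945718   0.         259.72147814]
 [  0.         421.06945718 191.62656274]
 [  0.           0.           1.        ]] [[ 0.00327579 -0.99996651 -0.00749953]
 [-0.99586066 -0.00258094 -0.09085642]
 [ 0.09083402  0.00776611 -0.99583576]] [ 116.19763037  530.20405287 1757.40063142]
wrist [[297.31863964   0.         249.91974389]
 [  0.         297.31863964 191.47796459]
 [  0.           0.           1.        ]] [[ 0.28278341 -0.95918249 -0.00157994]
 [-0.90828844 -0.26830767  0.32097212]
 [-0.30829475 -0.08933055 -0.94708732]] [-599.96661649  -41.72553971  380.00436929]
```

View pics/scene0.png

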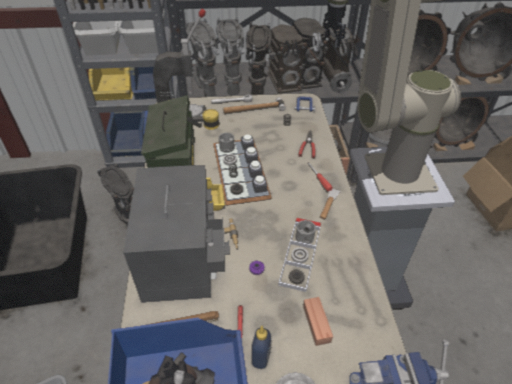

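View pics/top0.png

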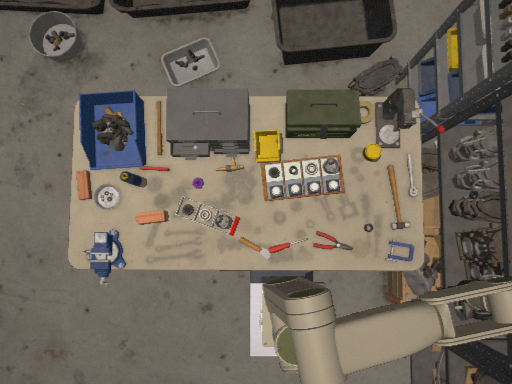

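View pics/wrist0.png

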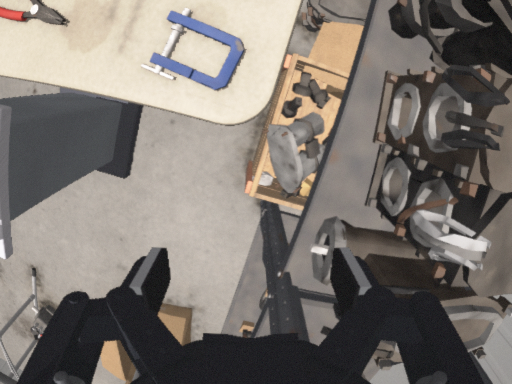

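The top view shows the board at about (303,177) and the tray at about (207,215), with the red bar at (234,226). I'll zoom in on both.

```bash
python3 - <<'E'
import cv2,pickle,numpy as np
d=pickle.load(open('d0.pkl','rb'))
t=d['top']['color'][:,:,::-1]; s=d['scene']['color'][:,:,::-1]
f=lambda im,x,y,w,h:cv2.resize(im[y:y+h,x:x+w],(w*4,h*4),interpolation=cv2.INTER_CUBIC)
a=f(t,255,150,100,55); b=f(t,165,190,90,50); c=f(s,205,120,80,90);e=f(s,270,210,60,85)
def pad(l):
    H=max(i.shape[0] for i in l); return np.hstack([cv2.copyMakeBorder(i,0,H-i.shape[0],0,8,0) for i in l])
cv2.imwrite('pics/z1.png',pad([a,b])); cv2.imwrite('pics/z2.png',pad([c,e]))
E
```

```text
(no output)
```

View pics/z1.png

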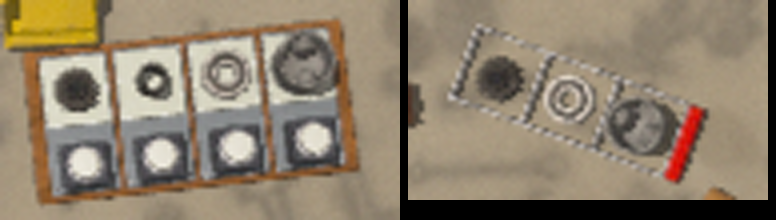

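View pics/z2.png

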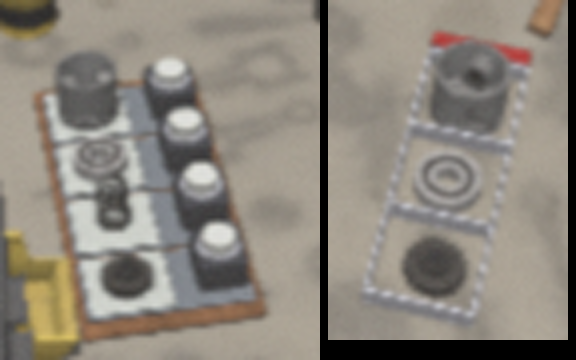

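The bays hold, from the red end, piston, bearing and gear; the spring is spare. The keys from left to right in the top view are gear, spring, bearing and piston. Next I'll find the key centres.

```bash
cat > h.py <<'E'
import numpy as np
def ray(c,uv,z):
    d=np.linalg.inv(c['camera_matrix'])@np.array([uv[0],uv[1],1.]); R,t=c['R'],c['t']
    o=-R.T@t; w=R.T@d; return o+w*(z-o[2])/w[2]
E
python3 - <<'E'
import cv2,pickle,numpy as np
from h import ray
d=pickle.load(open('d0.pkl','rb'))
def blob(c,uv,th):
    im=cv2.cvtColor(c['color'],cv2.COLOR_RGB2GRAY); x,y=map(int,np.round(uv)); w=im[y-7:y+8,x-7:x+8].astype(float)
    m=np.clip(w-th,0,50); 
    n,l,st,ce=cv2.connectedComponentsWithStats((m>0).astype(np.uint8)); m=m*(l==l[7,7]); Y,X=np.mgrid[-7:8,-7:8]
    return x+(m*X).sum()/m.sum(), y+(m*Y).sum()/m.sum(), (m>0).sum()
T=[(276,191),(295,188.5),(314.5,186.5),(334,185)]
S=[(205+217/4,120+238/4),(205+202/4,120+178/4),(205+185/4,120+122/4),(205+171/4,120+70/4)]
for n,a,b in zip(('gear','spring','bearing','piston'),T,S):
    p=blob(d['top'],a,165); q=blob(d['scene'],b,165)
    print(n,p,ray(d['top'],p,61).round(1),q,ray(d['scene'],q,61).round(1))
E
```

```text
gear (np.float64(275.55892949047865), np.float64(190.20689655172413), np.int64(47)) [532.6  51.8  61. ] (np.float64(259.23066577000674), np.float64(178.23470073974445), np.int64(39)) [534.   54.7  61. ]
spring (np.float64(294.71604938271605), np.float64(188.14043209876544), np.int64(47)) [541.4 -27.6  61. ] (np.float64(254.88727272727272), np.float64(163.1170909090909), np.int64(35)) [542.6 -25.7  61. ]
bearing (np.float64(313.9980188211986), np.float64(186.135710747895), np.int64(49)) [ 550.  -107.5   61. ] (np.float64(250.86844368013757), np.float64(149.34135855546), np.int64(31)) [ 551.1 -104.4   61. ]
piston (np.float64(333.1890909090909), np.float64(184.07688311688312), np.int64(49)) [ 558.8 -187.1   61. ] (np.float64(247.03006872852234), np.float64(136.27835051546393), np.int64(32)) [ 560.  -184.4   61. ]
```

>>> {"fn": "move_arm", "kwargs": {
  "rows": [
    [[0.484, -0.263, 0.0, 0, 0, 0], [0.484, -0.263, 0.0, 0, 0, 0], [0.484, -0.263, 0.0, 0, 0, 0], [0.484, -0.263, 0.0, 0, 0, 0], [0.484, -0.263, 0.0, 0, 0, 0], [0.484, -0.263, 0.05, 0, 0, 0], [0.484, -0.263, 0.099, 0, 0, 0], [0.484, -0.263, 0.099, 0, 0, 0], [0.484, -0.263, 0.099, 0, 0, 0], [0.484, -0.263, 0.099, 0, 0, 0], [0.484, -0.263, 0.099, 0, 0, 0], [0.484, -0.263, 0.099, 0, 0, 0], [0.484, -0.263, 0.099, 0, 0, 0], [0.484, -0.263, 0.099, 0, 0, 0], [0.484, -0.263, 0.099, 0, 0, 0], [0.484, -0.263, 0.099, 0, 0, 0], [0.484, -0.263, 0.099, 0, 0, 0], [0.484, -0.263, 0.099, 0, 0, 0]]
  ],
  "grip": 0
}}

```text
time: 1.95
tool_pos: [559.4, -187.1, 140.7]
tcp_rot: [180.0, -0.0, 16.4]
ft_force: [-0.4, -0.4, -0.8]
finger_gap: -0.0
```

```bash
python3 - <<'E'
from bench import sensors, viewer, r
import cv2,pickle
d={}
for n in('wrist','scene'):
    c=viewer.snapshot(n); d[n]=c; cv2.imwrite(f'pics/{n}1.png',c['color'][:,:,::-1])
s=sensors.sense(); print({k:s[k] for k in('time','tool_pos','tcp_rot','ft_force','finger_gap')})
pickle.dump(d,open('d1.pkl','wb'))
E
```

```text
{'time': 2.05, 'tool_pos': array([ 559.48590021, -186.74687165,  140.55353773]), 'tcp_rot': array([ 1.79982621e+02, -1.64383052e-02,  1.63990266e+01]), 'ft_force': array([ 0.02462621,  0.1400464 , -0.5186947 ]), 'finger_gap': 0.25039114815006597}
```

View pics/wrist1.png

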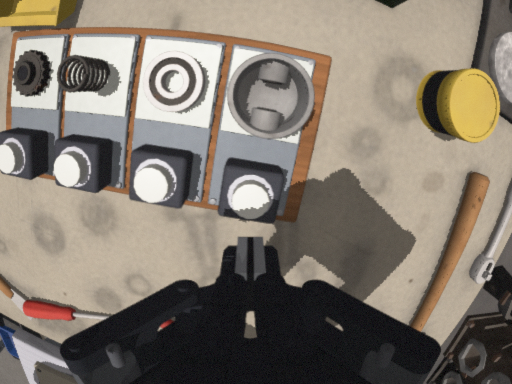

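The wrist view confirms the stations left to right: gear (10,157), spring (72,168), bearing (153,183), piston (250,196). I'll refine the positions with this camera.

```bash
python3 - <<'E'
import cv2,pickle,numpy as np
c=pickle.load(open('d1.pkl','rb'))['wrist']
K=c['camera_matrix'];R=c['R'];t=c['t'];f=K[0,0];o=-R.T@t
g=cv2.cvtColor(c['color'],cv2.COLOR_RGB2GRAY)
n,l,st,ce=cv2.connectedComponentsWithStats((g>195).astype(np.uint8))
for nm,(x,y) in dict(gear=(8,157),spring=(70,168),bearing=(153,183),piston=(247,196)).items():
    i=l[y,x]; uv=ce[i]; p=(uv-K[:2,2]);rr=np.hypot(*p);th=rr/f
    w=R.T@np.r_[np.sin(th)*p/rr,np.cos(th)]
    print(nm,i,st[i],uv.round(1),*[(o+w*(z-o[2])/w[2])[:2].round(1) for z in(60,62)])
cv2.imwrite('pics/w1z.png',cv2.resize(c['color'][130:300,100:330,::-1],None,fx=3.4,fy=3.4))
E
```

```text
gear 26 [  0 145  15  28 340] [  6.1 158.7] [534.9  47.6] [535.9  45.6]
spring 29 [ 54 154  28  33 655] [ 66.5 170.1] [543.2 -29.4] [544.1 -30.6]
bearing 30 [ 134  159   42   44 1113] [151.2 181.5] [ 555.  -108.7] [ 555.8 -109.2]
piston 34 [ 228  175   45   36 1011] [247.9 193.7] [ 566.7 -184.2] [ 567.4 -184.1]
```

View pics/w1z.png

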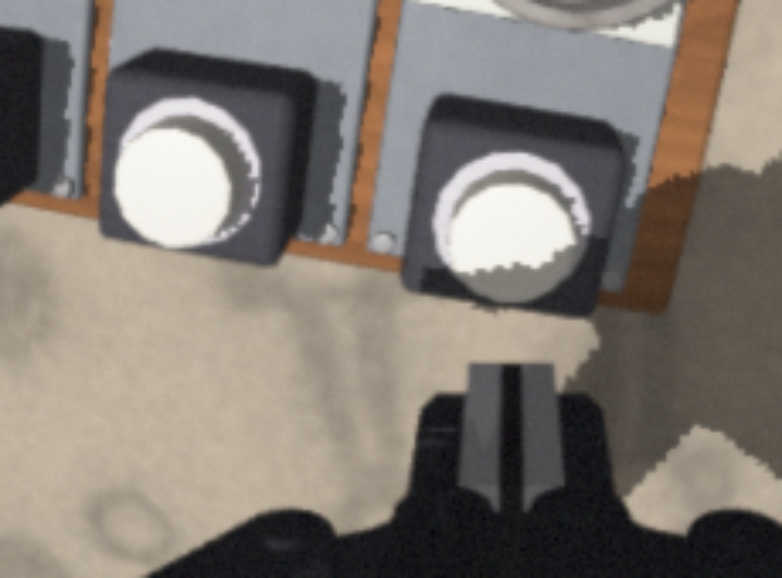

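```bash
python3 - <<'E'
import pickle,numpy as np
c=pickle.load(open('d1.pkl','rb'))['wrist']
K=c['camera_matrix'];R=c['R'];t=c['t'];f=K[0,0];o=-R.T@t
for uv in((250.9,201.2),(150.9,185.)):
    p=np.array(uv)-K[:2,2];rr=np.hypot(*p);th=rr/f
    w=R.T@np.r_[np.sin(th)*p/rr,np.cos(th)]
    print(*[(o+w*(z-o[2])/w[2])[:2].round(1) for z in(60,62)])
E
```

```text
[ 561.5 -188.2] [ 562.2 -187.9]
[ 552.1 -109. ] [ 552.9 -109.5]
```

>>> {"fn": "move_arm", "kwargs": {
  "rows": [
    [[0.001, 0.0, 0.03, 0, 0, 0], [0.001, 0.0, 0.06, 0, 0, 0], [0.001, 0.0, 0.066, 0, 0, 0], [0.001, 0.0, 0.069, 0, 0, 0], [0.001, 0.0, 0.072, 0, 0, 0], [0.001, 0.0, 0.075, 0, 0, 0], [0.001, 0.0, 0.077, 0, 0, 0], [0.001, 0.0, 0.079, 0, 0, 0], [0.001, 0.0, 0.08, 0, 0, 0], [0.001, 0.0, 0.081, 0, 0, 0], [0.001, 0.0, 0.081, 0, 0, 0]]
  ]
}}

```text
time: 3.15
tool_pos: [560.9, -186.2, 59.6]
tcp_rot: [180.0, -0.0, 16.4]
ft_force: [2.0, -1.2, 3.6]
finger_gap: 0.2
```

>>> {"fn": "move_arm", "kwargs": {
  "rows": [
    [[0, 0.0, 0.001, 0, 0, 0], [0, 0.0, 0.0015, 0, 0, 0], [0, 0.0, 0.002, 0, 0, 0], [0, 0.0, 0.002, 0, 0, 0]]
  ]
}}

```text
time: 3.55
tool_pos: [560.8, -186.2, 58.0]
tcp_rot: [180.0, -0.0, 16.4]
ft_force: [1.2, 1.0, 8.1]
finger_gap: 0.1
```

>>> {"fn": "move_arm", "kwargs": {
  "rows": [
    [[0, 0.0, 0.0005, 0, 0, 0], [0, 0.0, 0.001, 0, 0, 0], [0, 0.0, 0.001, 0, 0, 0]]
  ]
}}

```text
time: 3.85
tool_pos: [560.8, -186.2, 57.8]
tcp_rot: [180.0, -0.0, 16.4]
ft_force: [-3.2, 0.8, 15.1]
finger_gap: 0.2
```

>>> {"fn": "move_arm", "kwargs": {
  "rows": [
    [[0, 0, -0.03, 0, 0, 0], [0, 0, -0.05, 0, 0, 0], [0.007, -0.04, -0.05, 0, 0, 0], [0.013, -0.078, -0.05, 0, 0, 0], [0.013, -0.078, -0.05, 0, 0, 0], [0.013, -0.078, -0.05, 0, 0, 0], [0.013, -0.078, -0.05, 0, 0, 0]]
  ]
}}

```text
time: 4.55
tool_pos: [550.5, -108.0, 105.7]
tcp_rot: [-180.0, 0.1, 16.4]
ft_force: [0.4, -1.0, 0.3]
finger_gap: -0.2
```

```bash
python3 - <<'E'
from bench import sensors, viewer, r
import cv2
c=viewer.snapshot('wrist')['color'][:,:,::-1]; e=viewer.snapshot('scene')['color'][110:220,200:300,::-1]
cv2.imwrite('pics/w2.png',c); cv2.imwrite('pics/s2.png',cv2.resize(e,None,fx=5,fy=5,interpolation=cv2.INTER_CUBIC))
print(sensors.sense()['tool_pos'])
E
```

```text
[ 550.74403913 -108.43616571  105.9504658 ]
```

View pics/w2.png

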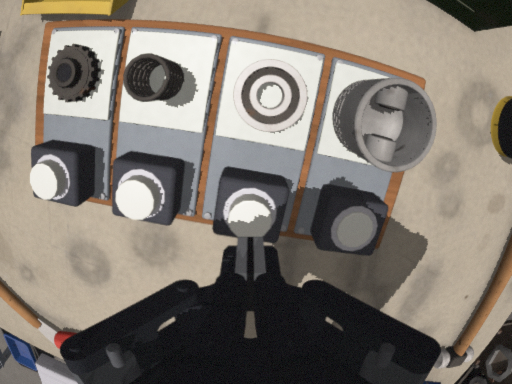

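The piston key at (353,228) is flush in its collar. The fingers are lined up with the bearing key at (250,213), so I'll press it.

>>> {"fn": "move_arm", "kwargs": {
  "rows": [
    [[0, 0.0, 0.025, 0, 0, 0], [0, 0.0, 0.033, 0, 0, 0], [0, 0.0, 0.036, 0, 0, 0], [0, 0.0, 0.039, 0, 0, 0], [0, 0.0, 0.042, 0, 0, 0], [0, 0.0, 0.045, 0, 0, 0], [0, 0.0, 0.047, 0, 0, 0], [0, 0.0, 0.049, 0, 0, 0], [0, 0, 0.0495, 0, 0, 0], [0, 0.0, 0.05, 0, 0, 0], [0, 0.0, 0.05, 0, 0, 0], [0, 0.0, 0.05, 0, 0, 0]]
  ]
}}

```text
time: 5.85
tool_pos: [551.6, -107.9, 57.8]
tcp_rot: [179.9, -0.1, 16.4]
ft_force: [-6.3, -1.1, 12.9]
finger_gap: 0.4
```

>>> {"fn": "move_arm", "kwargs": {
  "rows": [
    [[0, 0, -0.03, 0, 0, 0], [0, 0, -0.055, 0, 0, 0], [0.009, -0.05, -0.055, 0, 0, 0], [0.018, -0.1, -0.055, 0, 0, 0], [0.028, -0.145, -0.055, 0, 0, 0], [0.028, -0.158, -0.05, 0, 0, 0], [0.028, -0.158, -0.05, 0, 0, 0], [0.028, -0.158, -0.05, 0, 0, 0], [0.028, -0.158, -0.05, 0, 0, 0]]
  ]
}}

```text
time: 6.75
tool_pos: [533.4, 50.7, 106.2]
tcp_rot: [180.0, 0.0, 16.4]
ft_force: [-0.5, 0.4, 0.2]
finger_gap: 0.1
```

```bash
python3 - <<'E'
from bench import sensors, viewer, r
import cv2
c=viewer.snapshot('wrist')['color'][:,:,::-1]
cv2.imwrite('pics/w3.png',c)
print(sensors.sense()['tool_pos'])
E
```

```text
[533.44892952  50.56845282 106.32273474]
```

View pics/w3.png

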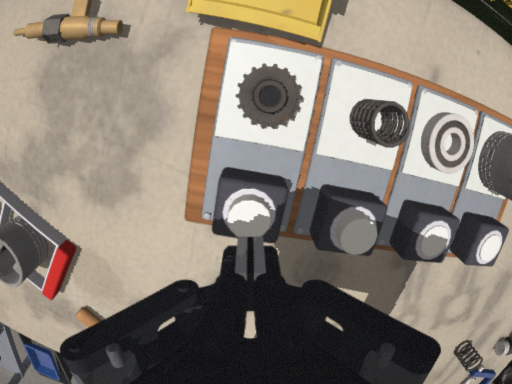

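The fingers are over the gear key at (250,213). The gear sample is behind it at (270,96), and the spring key at (353,230) is still up. Pressing the gear key.

>>> {"fn": "move_arm", "kwargs": {
  "rows": [
    [[0, 0.0, 0.025, 0, 0, 0], [0, 0.0, 0.033, 0, 0, 0], [0, 0.0, 0.036, 0, 0, 0], [0, 0.0, 0.039, 0, 0, 0], [0, 0.0, 0.042, 0, 0, 0], [0, 0.0, 0.045, 0, 0, 0], [0, 0.0, 0.047, 0, 0, 0], [0, 0.0, 0.049, 0, 0, 0], [0, 0, 0.0495, 0, 0, 0], [0, 0.0, 0.05, 0, 0, 0], [0, 0.0, 0.05, 0, 0, 0], [0, 0.0, 0.05, 0, 0, 0]]
  ]
}}

```text
time: 8.0
tool_pos: [533.9, 51.7, 57.8]
tcp_rot: [180.0, -0.1, 16.4]
ft_force: [-5.4, -3.0, 13.8]
finger_gap: 0.3
```

>>> {"fn": "move_arm", "kwargs": {
  "rows": [
    [[0, 0, -0.03, 0, 0, 0], [0, 0, -0.07, 0, 0, 0], [0, 0, -0.11, 0, 0, 0], [-0.04, 0.02, -0.13, 0, 0, 0], [-0.08, 0.05, -0.13, 0, 0, 0], [-0.12, 0.05, -0.13, 0, 0, 0], [-0.12, 0.05, -0.13, 0, 0, 0], [-0.12, 0.05, -0.13, 0, 0, 0], [-0.12, 0.05, -0.13, 0, 0, 0], [-0.12, 0.05, -0.13, 0, 0, 0]]
  ]
}}

```text
time: 9.0
tool_pos: [433.0, -29.5, 186.5]
tcp_rot: [-180.0, -0.0, 16.5]
ft_force: [0.3, -0.5, -0.3]
finger_gap: -0.1
```

```bash
python3 - <<'E'
from bench import sensors, viewer, r
import cv2
c=viewer.snapshot('wrist')['color'][:,:,::-1]; e=viewer.snapshot('scene')['color'][110:300,200:340,::-1]
cv2.imwrite('pics/w4.png',c); cv2.imwrite('pics/s4.png',cv2.resize(e,None,fx=3,fy=3,interpolation=cv2.INTER_CUBIC))
s=sensors.sense();print(s['time'],s['tool_pos'],s['ft_force'])
E
```

```text
9.1 [432.8071619  -29.56706742 186.28974988] [ 0.65487282  1.01275806 -0.30817363]
```

View pics/w4.png

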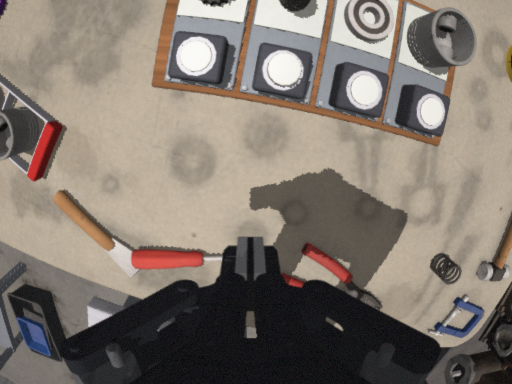

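View pics/s4.png

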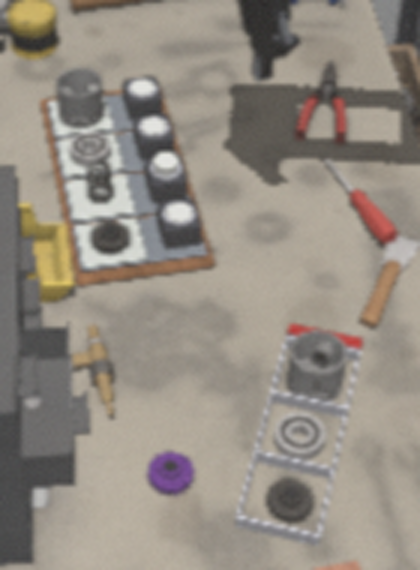

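The scene crop shows three keys flush in their collars: piston (143,92), bearing (154,127) and gear (180,213). The spring key at (166,163) is still up, the tray parts haven't moved, and the arm is clear. Handing in.

```bash
python3 -c "
from bench import hand_in
print(hand_in())"
```

```text
the job is handed in; nothing more can be done
None
```

I pressed the piston, bearing and gear keys home in that order, which is the order of the bays from the red end. The spring is the spare part, so I left its key up.

- **Presses:** each key reached its stop. The fingertips ended at about 49.8 mm above the table, and the force rose from about 3.6 N (measured while the piston key slid) to 13–15 N at the stops.
- **Final pictures:** the three keys are flush in their collars and the spring key is up. The tray parts look undisturbed.
- **Robot:** the arm stood clear at hand-in, at about 9.1 s.
- **Disagreement:** the cameras differed by about 3 mm, and up to about 5 mm on the wrist view's first reading of the piston and bearing keys. I re-measured those two by hand because a shadow had distorted the automatic reading. The presses still landed within the 30 mm keys.

No checks failed. The key travel itself was judged from fingertip height, force and pictures, since the joint values are not reported. `hand_in()` gave no verdict.

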